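# Unlock the lint-trap cap and stand it in the basket

### The job

Take the white cap off the lint trap for cleaning: squeeze its two upright tabs evenly towards each other and, keeping them squeezed, turn the cap anticlockwise (seen from above) as far as it goes, then lift it straight out. Feel your way so that the cap is never forced against the trap, and set it down gently, upright, in the low aluminium basket on the bench without dropping it. Leave the red mug and the brush where they are.

Things in the scene. Friction and masses are not known exactly. Their poses are not given: they have to be found in the camera images.
- cap_grip (a point): Loose white plastic cap, 0.12 kg: point on its axis midway between its two upright tabs, at the height to grip them, 57 mm above its flat underside. z up; tabs on the +y and -y sides, 26 mm wide (x), 6 mm thick, outer faces 50 mm apart, reaching 17 mm above and 33 mm below this point. Below: disc 64 mm across, plug 43 mm across, 16 mm tall, and a bar 13 mm wide along x whose ends (ears) reach 46 mm out.
- cap: The same cap, origin at the centre of the plug's underside. Each tab slides in at most 8 mm against its own spring (4 N at first, 8.5 N fully in; faces then 34 mm apart) and draws in a tooth that locks in a notch of the trap's collar. Both must go in about 7 mm before the cap turns; a grip of 20 to 35 N does it.
- tab_a_face (a point): Middle of the outer face of the cap's +y tab. The squeeze must be centred between the tabs within about 1.5 mm (the play of the plug in its bore): farther off centre, one tab bottoms, the other stays locked and the cap is pushed sideways on the trap, felt as a side force on the tool.
- tab_b_face (a point): Middle of the outer face of the cap's -y tab, 25 mm from the axis when free.
- trap_neck (a point): Grey lint trap, screwed to the bench: centre of the flat top of its round neck, 100 mm above the bench, 45 mm below cap_grip while the cap is fitted; z up. On it stand a notched collar (8 mm tall) for the teeth and round that the bayonet ring (106 mm across). Bore for the plug 46 mm wide, 12 mm engaged.
- trap: The same trap, origin under its centre on the bench: box 130 (x) by 110 (y) by 76 mm, pipe stubs at its x ends. Locked, cap x lies along trap x. A sprung seat under the plug pushes the cap up with 5 N (3 mm up; it gives 4 mm when pressed down, adding 1.2 N per mm, then is rigid. Closing fingers that swing forward press it down). Cap and trap must not press together with over 35 N.
- hood_top (a point): On the neck's axis, level with the top of the trap's bayonet ring (hood), its highest part, 23 mm above trap_neck, fixed to the trap. The hood holds the cap's ears down all round, except for a gap at a fixed stop. How far round the stop lies differs from trap to trap and is not measured: the ears meet it after 0.5 to 1.46 rad anticlockwise. There (within about 0.08 rad of the stop) the cap lifts out, clear after 25 mm.
- basket_floor (a point): Middle of the inner floor of the low aluminium basket (loose, 0.6 kg, 160 mm (x) by 180 mm (y) outside, 40 mm tall, walls and floor 4 mm thick, open top), 4 mm above the bench, z up. The cap standing in it on its plug has cap_grip 57 mm above this point.
- basket: The same basket, origin at the centre of its underside.
- mug: Bystander: red ceramic mug, 76 mm across, 90 mm tall, handle towards its +y; origin at the centre of its underside.
- brush: Bystander: hand brush 170 mm long lying along its x axis between trap and basket; origin at its underside.
There are look-alikes about, which are no part of the job. Leave any orange look-alike of the cap alone.

How it is judged:
By the outcome, as a careful person would: the job done as asked, in the order asked, and still so for the second after the job is handed in, with the robot touching nothing.
It also fails if it takes over 67 s, if anything falls off the work surface, if the arm or the gripper's body presses on something with over 40 N, if the wrist force passes 120 N, or if a joint passes its speed limit or range.

### The arm

A 6-joint arm with a two-finger parallel gripper is mounted at the origin on the work surface. World frame = base frame: x ahead of the robot, y to its left, z up, the work surface at z = 0. Lengths are in m, angles in rad, forces in N, time in s.
With the tool pointing down it reaches from about 0.3 to 0.75 m from the base axis. Payload 8.5 kg.
Tool frame: the origin (TCP) lies on the centre line of the jaws, within the pads' length; the fingertips stand 14 mm ahead of it and the grasp point (between the pads) lies 5 mm behind it; z points along the fingers, y is the line along which they close (so a half turn about z gives the same grasp; the last joint's range is limited). The gripper opens to 85 mm and grips with 20 to 120 N. Pads are 22 mm wide; open, the fingers measure 114 mm over their backs; the gripper's body (76 mm by 85 mm) begins 54 mm behind the grasp point. The pads swing forward as they close: fully open they stand 13 mm farther back than shut.
Start: joints at [1.055, 0.381, 1.297, -0, 1.464, -0.215], TCP at [0.163, 0.525, 0.245] pointing down, gripper open.
Joint ranges: [-3.11, 3.11], [-0.89, 2.33], [0.22, 2.48], [-1.42, 4.56], [0.17, 2.85], [-2.88, 2.88]. Speed limits (rad/s): [2.39, 2.39, 3.14, 3.14, 3.14, 3.14].

### API

Orientations are given as a unit quaternion [w, x, y, z].
In Python, from bench import robot, capture, camera_info, job gives the robot as it stands.
- The arm moves only by the tool apply_moves, never from a script. Its argument "plan" is a list of rows, each an object of numbers: "ax", "ay", "az": the turn, a rotation vector about the world's x, y, z scaled (see below); "tx", "ty", "tz": the shift along the world's x, y, z scaled (see below); "fingers": the opening, from -1 (shut) to 1 (fully open). In form: [{"ax": .., "ay": .., "az": .., "tx": .., "ty": .., "tz": .., "fingers": ..}, ...]. A call has 1 to 10 rows; each row is the pose to reach, as a shift and turn from the pose commanded when the call began, turning the shorter way round; what a row does not reach only later rows make up. The controller multiplies each number of a shift by 0.5 m and each number of a turn by 180 degrees. A row lasts 1/8 s, in which the tool goes at most 62.5 mm and 10.7 degrees, less where a joint would pass 70% of its speed; a pose out of reach is approached as far as the arm can. A call with a number of a shift or a turn outside -1 to 1 is refused whole. A call with a gripper value outside its range is refused whole. The fingers move at their own pace and stop on an object; the grip force is fixed at half the most. Time passes only in rows, so rows that repeat a pose let the fingers close. It gives the time, the measured TCP pose, the force, the opening and the grip force at its end, in the units of the state.
- robot.sense(): the state, without advancing time (a new reading comes with each control period).
- capture(name): name is "scene" or "top" or "wrist"; returns the picture (420x560x3 uint8, blue, green, red); there is no depth.
- camera_info(name): a dict with "intrinsics" (3x3 intrinsics, pixels), "extrinsics" (4x4, takes a point from world to camera coordinates); the wrist camera has in their place "hand_eye" (4x4, takes a point from camera to tool coordinates, whose origin is the TCP and whose axes are the flange's). Camera axes: x right, y down, z forward; pixel columns grow to the right and rows downward; lengths in m; the calibration is good to about 2 mm. A picture is of the moment at which its call begins: read the wrist's pose just before it. camera_info takes no time and is no camera call.
- job.job_done(): hands the job in; it is judged then, once.
The state is a dict: "time_s": time; "qpos": joint angles; "joint_vel": joint speeds; "effort": joint torques, N m; "position": TCP position; "eef_rot": TCP orientation; "contact_force": force on the tool from outside, world axes, zero at the start; "moment": the same for the moment, N m; "finger_gap": opening from 0.0 (shut) to 1.0 (fully open); "finger_force": force on a finger pad.
Only numpy, scipy, OpenCV 4.12 (cv2) and the standard library are available. Lean on these libraries where they do the work, as an engineer would, in place of code of your own. Each camera call takes 0.05 s, during which the arm holds its last target. There are 200 camera calls.

## Working session

There is one attempt and no reset: what is moved stays moved. The work goes in short steps, Python scripts to look and compute and a tool call to move; the robot and the scene stay as the last step left them, time stands still between calls to the robot, and variables do not carry over. Pictures are saved under pics/ and viewed, at most 10 in all, crops included, and the job is handed in when it is done.

Besides the shell and the picture viewer there is one more tool, called after "Request:" as a command line: name --argument value ..., lists and objects as JSON in quotes. apply_moves: Moves the arm, as the interface text tells. Its arguments: {"type":"object","properties":{"plan":{"type":"array"}},"required":["plan"]}

```bash
mkdir -p pics; ls; python3 - <<'E'
from bench import robot,capture,camera_info,job
import cv2,numpy as np
print(robot.sense())
for n in("scene","top","wrist"):
    cv2.imwrite(f"pics/{n}0.png",capture(n)); print(n,camera_info(n))
E
```

```text
pics
{'time_s': 0.0, 'qpos': array([ 1.05468687e+00,  3.81214622e-01,  1.29824999e+00, -8.56419738e-06,
        1.46362007e+00, -2.15288407e-01]), 'joint_vel': array([-1.15986249e-03, -7.98080737e-04,  1.24781210e-03,  3.59240992e-04,
       -1.73998249e-03,  5.62972441e-05]), 'effort': array([ 1.18235323e-03, -4.48466456e+01, -2.31281179e+01, -1.36752988e-04,
        4.75453504e-03,  1.78677493e-05]), 'position': array([0.16282794, 0.52505933, 0.2447054 ]), 'eef_rot': array([-2.62800460e-04,  1.49843536e-01,  9.88709441e-01, -6.98205405e-04]), 'contact_force': array([ 1.07601209,  0.02804907, -0.23410892]), 'moment': array([ 0.04810916, -0.00656979, -0.05018658]), 'finger_force': 0.0, 'finger_gap': 1.0029348947527907}
scene {'intrinsics': array([[449.31610137,   0.        , 269.8136484 ],
       [  0.        , 449.31610137, 210.14018784],
       [  0.        ,   0.        ,   1.        ]]), 'extrinsics': array([[-0.26039603,  0.96537457,  0.01567943,  0.17598973],
       [ 0.6405355 ,  0.18488101, -0.74534105, -0.29780615],
       [-0.72243213, -0.18404062, -0.66649897,  1.57263888]
[... 328 characters left out ...]
90347, -0.01360106, -0.06327463,  0.59647768],
       [ 0.06346711, -0.01421947, -0.99788262,  0.97421872],
       [ 0.        ,  0.        ,  0.        ,  1.        ]])}
wrist {'intrinsics': array([[358.44018038,   0.        , 280.15661255],
       [  0.        , 358.44018038, 215.4522059 ],
       [  0.        ,   0.        ,   1.        ]]), 'hand_eye': array([[ 1.98986710e-04, -9.62856783e-01, -2.70012547e-01,
         6.93322197e-02],
       [ 9.99999978e-01,  2.08518898e-04, -6.61869321e-06,
         2.37911469e-05],
       [ 6.26755724e-05, -2.70012540e-01,  9.62856804e-01,
        -1.28454824e-01],
       [ 0.00000000e+00,  0.00000000e+00,  0.00000000e+00,
         1.00000000e+00]])}
```

View pics/scene0.png

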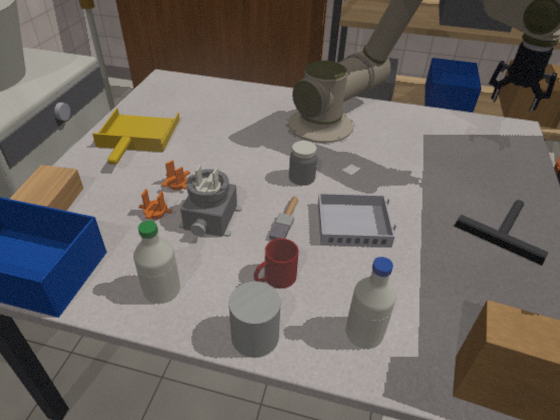

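View pics/top0.png

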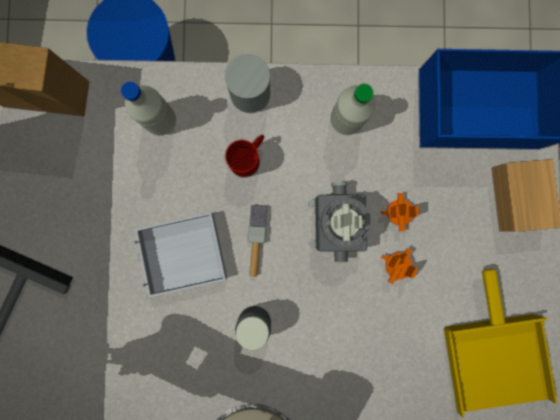

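The top view shows the grey trap with the white cap at (345,222), two orange look-alikes at (402,211) and (401,266), the basket at (183,255), the brush at (257,240) and the mug at (243,157). Only the white cap sitting in the grey trap fits the description, so I'll confirm it in an enlarged crop.

```bash
cat > h.py <<'E'
import numpy as np,cv2
from bench import robot,capture,camera_info
from scipy.spatial.transform import Rotation as R
def cam(n,s=None):
    c=camera_info(n);K=c["intrinsics"]
    if n!="wrist": return K,np.array(c["extrinsics"])
    s=s or robot.sense();q=s["eef_rot"];T=np.eye(4)
    T[:3,:3]=R.from_quat([q[1],q[2],q[3],q[0]]).as_matrix();T[:3,3]=s["position"]
    return K,np.linalg.inv(T@c["hand_eye"])
def back(C,uv,z):
    K,E=C;d=E[:3,:3].T@np.linalg.solve(K,[uv[0],uv[1],1.]);o=-E[:3,:3].T@E[:3,3]
    return o+d*(z-o[2])/d[2]
def proj(C,p):
    K,E=C;q=K@(E[:3,:3]@np.asarray(p,float)+E[:3,3]);return q[:2]/q[2]
E
python3 - <<'E'
from h import *
C=cam("top")
for n,uv,z in[("cap",(346,222),.16),("trapbox",(342,222),.076),("bask",(183,255),.02),("mug",(242,158),.09),("brush",(257,240),.02)]: print(n,back(C,uv,z).round(4))
im=cv2.imread("pics/top0.png")
a=cv2.resize(im[175:285,120:290],None,fx=3.5,fy=3.5,interpolation=2)[:385,:]
b=cv2.resize(im[170:280,300:380],None,fx=7,fy=7,interpolation=2)[:600]
c=im=cv2.imread("pics/top0.png")
cv2.imwrite("pics/c1.png",cv2.resize(c[172:277,300:440],None,fx=5.7,fy=5.7,interpolation=2))
cv2.imwrite("pics/c2.png",a)
E
```

```text
cap [ 0.5516 -0.191   0.16  ]
trapbox [ 0.5532 -0.1968  0.076 ]
bask [0.4715 0.1707 0.02  ]
mug [0.6931 0.0302 0.09  ]
brush [ 0.509  -0.0037  0.02  ]
```

View pics/c1.png

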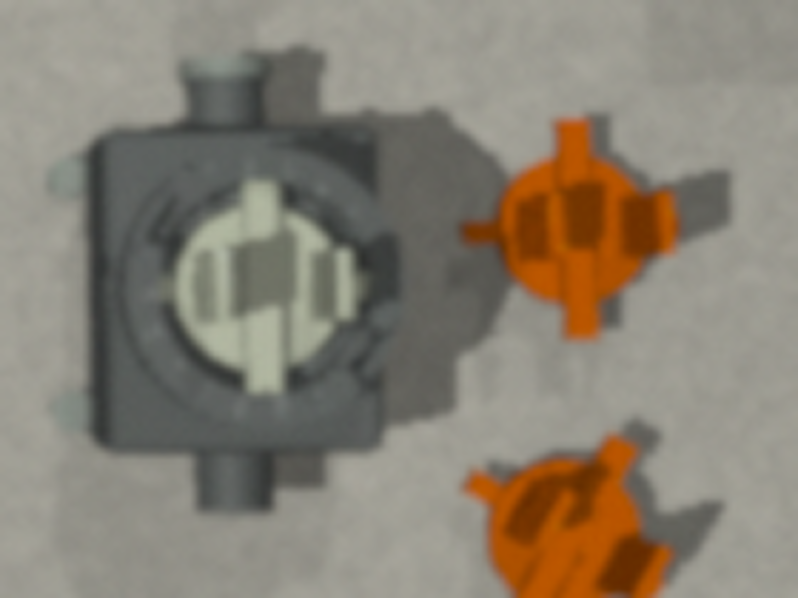

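View pics/c2.png

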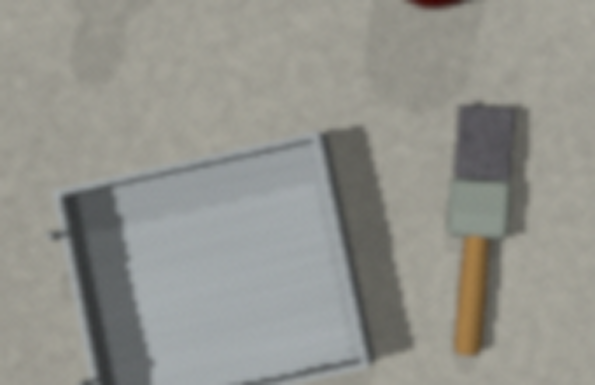

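The crop confirms it: the white cap, centred near (260,285) in the crop, is fitted in the grey trap with its tabs along world y, and the orange ones are loose on the bench. I'll move toward it and look at the basket on the way.

Request:
apply_moves --plan '[{"tx":0.554,"ty":-0.71,"tz":0.2,"az":-0.55,"ax":0,"ay":0,"fingers":1},{"tx":0.554,"ty":-0.71,"tz":0.2,"az":-0.55,"ax":0,"ay":0,"fingers":1},{"tx":0.554,"ty":-0.71,"tz":0.2,"az":-0.55,"ax":0,"ay":0,"fingers":1},{"tx":0.554,"ty":-0.71,"tz":0.2,"az":-0.55,"ax":0,"ay":0,"fingers":1},{"tx":0.554,"ty":-0.71,"tz":0.2,"az":-0.55,"ax":0,"ay":0,"fingers":1},{"tx":0.554,"ty":-0.71,"tz":0.2,"az":-0.55,"ax":0,"ay":0,"fingers":1},{"tx":0.554,"ty":-0.71,"tz":0.2,"az":-0.55,"ax":0,"ay":0,"fingers":1},{"tx":0.554,"ty":-0.71,"tz":0.2,"az":-0.55,"ax":0,"ay":0,"fingers":1},{"tx":0.554,"ty":-0.71,"tz":0.2,"az":-0.55,"ax":0,"ay":0,"fingers":1},{"tx":0.554,"ty":-0.71,"tz":0.2,"az":-0.55,"ax":0,"ay":0,"fingers":1}]'

```text
time_s: 1.4
position: [0.4401, 0.1699, 0.345]
eef_rot: [-0.0, 0.85, 0.527, -0.0]
contact_force: [-0.3, -1.4, 0.6]
finger_gap: 0.998
finger_force: 0.0
```

```bash
python3 - <<'E'
from h import *
s=robot.sense();np.save("sB.npy",np.r_[s["position"],s["eef_rot"]]);cv2.imwrite("pics/wB.png",capture("wrist"))
E
```

Request:
apply_moves --plan '[{"tx":0.224,"ty":-0.724,"tz":-0.09,"az":-0.353,"ax":0,"ay":0,"fingers":1},{"tx":0.224,"ty":-0.724,"tz":-0.09,"az":-0.353,"ax":0,"ay":0,"fingers":1},{"tx":0.224,"ty":-0.724,"tz":-0.09,"az":-0.353,"ax":0,"ay":0,"fingers":1},{"tx":0.224,"ty":-0.724,"tz":-0.09,"az":-0.353,"ax":0,"ay":0,"fingers":1},{"tx":0.224,"ty":-0.724,"tz":-0.09,"az":-0.353,"ax":0,"ay":0,"fingers":1},{"tx":0.224,"ty":-0.724,"tz":-0.09,"az":-0.353,"ax":0,"ay":0,"fingers":1},{"tx":0.224,"ty":-0.724,"tz":-0.09,"az":-0.353,"ax":0,"ay":0,"fingers":1},{"tx":0.224,"ty":-0.724,"tz":-0.09,"az":-0.353,"ax":0,"ay":0,"fingers":1},{"tx":0.224,"ty":-0.724,"tz":-0.09,"az":-0.353,"ax":0,"ay":0,"fingers":1}]'

```text
time_s: 2.58
position: [0.5518, -0.1903, 0.3009]
eef_rot: [0.0, 1.0, 0.003, 0.0]
contact_force: [-0.6, 0.6, 0.2]
finger_gap: 1.002
finger_force: 0.0
```

```bash
python3 - <<'E'
from h import *
s=robot.sense();print(s["time_s"],s["position"],s["eef_rot"],s["contact_force"],s["qpos"]);np.save("sC.npy",np.r_[s["position"],s["eef_rot"]]);im=capture("wrist");cv2.imwrite("pics/wC.png",im)
C=cam("wrist",s);p=proj(C,[.552,-.192,.145]);print(p)
u,v=p.round().astype(int)
u0=max(0,u-130);v0=max(0,v-97);print(u0,v0)
cv2.imwrite("pics/wCc.png",cv2.resize(im[v0:v0+195,u0:u0+260],None,fx=3,fy=3,interpolation=2))
E
```

```text
2.575 [ 0.55184391 -0.19028915  0.30092115] [6.72882040e-05 9.99994913e-01 3.17332612e-03 3.15141164e-04] [-0.59794296  0.5972762   0.15231799] [-5.34820926e-01  4.10736287e-01  1.08976585e+00  2.07904541e-04
  1.64048031e+00  1.02964328e+00]
[282.56977125 200.92280174]
153 104
```

View pics/wCc.png

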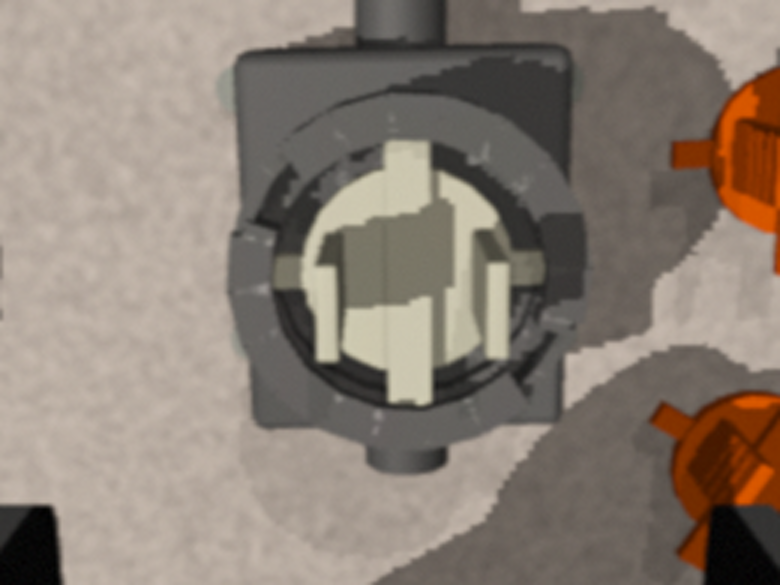

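View pics/wB.png

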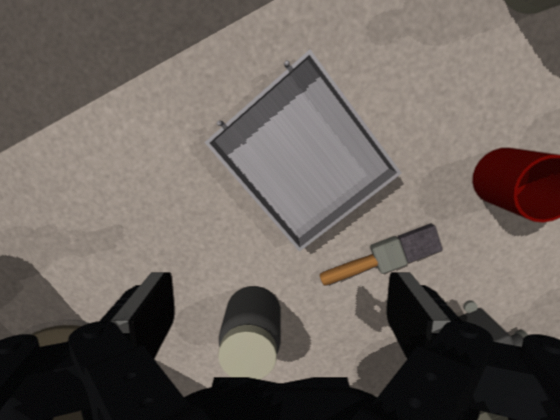

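The wrist crop shows the tab tops as two bright rectangles: left x 315–340, right x 486–509, both y 262–361. The basket's rim corners in the other picture are (310,56), (396,174), (303,246) and (211,142).

```bash
python3 - <<'E'
from h import *
def st(f): a=np.load(f);return dict(position=a[:3],eef_rot=a[3:])
C=cam("wrist",st("sC.npy"))
f=lambda x,y:((x+.5)/3-.5+153,(y+.5)/3-.5+104)
for n,p,z in[("L",(327.5,312),.162),("R",(497.5,311),.162),("mid",(412.5,311.5),.162),("Ltop",(327,262),.162),("Lbot",(328.5,362),.162),("earT",(408,140),.125),("earB",(410,404),.125),("box",(0,0),.076)]:
    print(n,back(C,f(*p),z).round(4))
B=cam("wrist",st("sB.npy"))
P=np.array([back(B,p,.04) for p in[(310,56),(396,174),(303,246),(211,142)]]);print(P.round(4),P.mean(0))
print(np.degrees(np.arctan2(*(P[1]-P[0])[1::-1])),np.linalg.norm(P[1]-P[0]),np.linalg.norm(P[2]-P[1]))
Ct=cam("top")
print([back(Ct,(120+x/3.5,175+y/3.5),.04).round(4) for x,y in[(62,192),(322,136),(370,362)]])
E
```

```text
L [ 0.5506 -0.1759  0.162 ]
R [ 0.5511 -0.2196  0.162 ]
mid [ 0.5509 -0.1977  0.162 ]
Ltop [ 0.5637 -0.1759  0.162 ]
Lbot [ 0.5372 -0.1761  0.162 ]
earT [ 0.5909 -0.1969  0.125 ]
earB [ 0.5128 -0.1985  0.125 ]
box [ 0.6289 -0.0695  0.076 ]
[[0.5277 0.2723 0.04  ]
 [0.565  0.1057 0.04  ]
 [0.4237 0.0719 0.04  ]
 [0.3823 0.2393 0.04  ]] [0.47469407 0.17229391 0.04      ]
-77.37909620019981 0.17071342918166785 0.1453540869456238
[array([0.5296, 0.2729, 0.04  ]), array([0.569 , 0.1016, 0.04  ]), array([0.42  , 0.0665, 0.04  ])]
```

Request:
apply_moves --plan '[{"tx":-0.002,"ty":-0.0114,"tz":-0.22,"az":0,"ax":0,"ay":0,"fingers":0.5},{"tx":-0.002,"ty":-0.0114,"tz":-0.22,"az":0,"ax":0,"ay":0,"fingers":0.5},{"tx":-0.002,"ty":-0.0114,"tz":-0.22,"az":0,"ax":0,"ay":0,"fingers":0.5},{"tx":-0.002,"ty":-0.0114,"tz":-0.22,"az":0,"ax":0,"ay":0,"fingers":0.5},{"tx":-0.002,"ty":-0.0114,"tz":-0.22,"az":0,"ax":0,"ay":0,"fingers":0.5},{"tx":-0.002,"ty":-0.0114,"tz":-0.22,"az":0,"ax":0,"ay":0,"fingers":0.5}]'

```text
time_s: 3.38
position: [0.5513, -0.1975, 0.1917]
eef_rot: [0.001, 1.0, 0.002, 0.001]
contact_force: [-0.1, -0.1, 0.0]
finger_gap: 0.747
finger_force: 0.0
```

```bash
python3 - <<'E'
from h import *
s=robot.sense();print(s);im=capture("wrist");cv2.imwrite("pics/wD.png",im)
cv2.imwrite("pics/wDc.png",cv2.resize(im[120:420,90:490],None,fx=2,fy=2,interpolation=2))
E
```

```text
{'time_s': 3.375, 'qpos': array([-5.45966112e-01,  4.83467257e-01,  1.28668111e+00,  2.43983278e-05,
        1.36897356e+00,  1.02067660e+00]), 'joint_vel': array([-0.00148878,  0.00770521,  0.00977258,  0.00097623, -0.00392937,
       -0.00010479]), 'effort': array([ 6.25178567e-02, -4.94595337e+01, -2.22861028e+01,  2.02056079e-03,
        3.30706353e-03, -7.74281443e-05]), 'position': array([ 0.55133747, -0.19748152,  0.19171239]), 'eef_rot': array([6.33442340e-04, 9.99997085e-01, 2.07437477e-03, 1.06066754e-03]), 'contact_force': array([-0.10363228, -0.08689891,  0.01705522]), 'moment': array([-0.04014179, -0.04172965,  0.0010965 ]), 'finger_force': 0.0, 'finger_gap': 0.7469329683026781}
```

View pics/wDc.png

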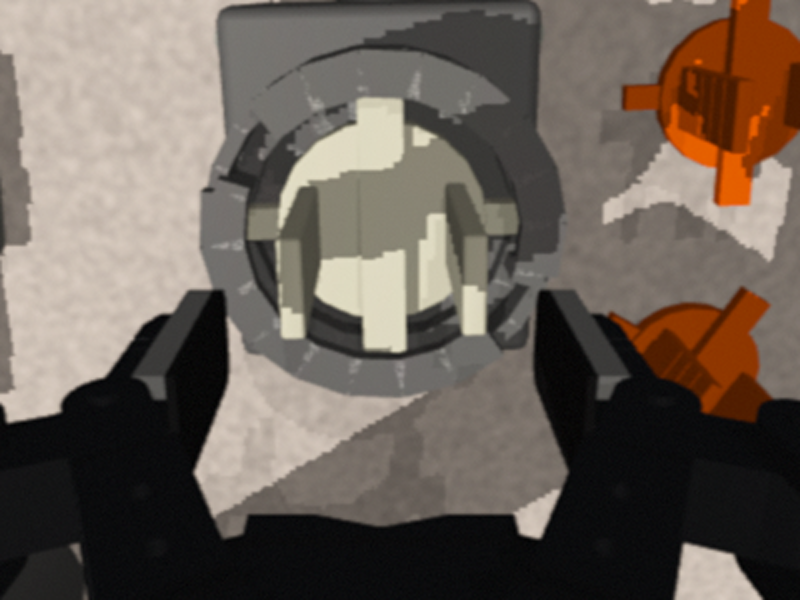

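The fingers' midpoint (382) matches the tabs' midpoint (383) in the crop, so the tool is centred. I'll descend and close to just outside the tabs.

Request:
apply_moves --plan '[{"tx":0,"ty":0,"tz":-0.05,"az":0,"ax":0,"ay":0,"fingers":0.5},{"tx":0,"ty":0,"tz":-0.094,"az":0,"ax":0,"ay":0,"fingers":0.5},{"tx":0,"ty":0,"tz":-0.094,"az":0,"ax":0,"ay":0,"fingers":0.26},{"tx":0,"ty":0,"tz":-0.094,"az":0,"ax":0,"ay":0,"fingers":0.26},{"tx":0,"ty":0,"tz":-0.094,"az":0,"ax":0,"ay":0,"fingers":0.26},{"tx":0,"ty":0,"tz":-0.094,"az":0,"ax":0,"ay":0,"fingers":0.26}]'

```text
time_s: 4.18
position: [0.5511, -0.1975, 0.144]
eef_rot: [0.0, 1.0, 0.002, 0.0]
contact_force: [-0.2, 0.1, -0.6]
finger_gap: 0.627
finger_force: 0.0
```

Request:
apply_moves --plan '[{"tx":0,"ty":0,"tz":0,"az":0,"ax":0,"ay":0,"fingers":0.16},{"tx":0,"ty":0,"tz":0,"az":0,"ax":0,"ay":0,"fingers":0.16},{"tx":0,"ty":0,"tz":0,"az":0,"ax":0,"ay":0,"fingers":0.16}]'

```text
time_s: 4.55
position: [0.5511, -0.1976, 0.1437]
eef_rot: [0.0, 1.0, 0.002, 0.0]
contact_force: [-0.6, -0.4, 4.6]
finger_gap: 0.583
finger_force: 3.5
```

Request:
apply_moves --plan '[{"tx":0,"ty":0,"tz":0.002,"az":0,"ax":0,"ay":0,"fingers":0.08},{"tx":0,"ty":0,"tz":0.003,"az":0,"ax":0,"ay":0,"fingers":0.04},{"tx":0,"ty":0,"tz":0.003,"az":0,"ax":0,"ay":0,"fingers":0.04}]'

```text
time_s: 4.92
position: [0.551, -0.1974, 0.1448]
eef_rot: [0.0, 1.0, 0.002, 0.0]
contact_force: [0.2, 0.0, 3.5]
finger_gap: 0.517
finger_force: 5.2
```

Request:
apply_moves --plan '[{"tx":0,"ty":0,"tz":0.002,"az":0,"ax":0,"ay":0,"fingers":-0.02},{"tx":0,"ty":0,"tz":0.003,"az":0,"ax":0,"ay":0,"fingers":-0.08},{"tx":0,"ty":0,"tz":0.004,"az":0,"ax":0,"ay":0,"fingers":-0.13},{"tx":0,"ty":0,"tz":0.004,"az":0,"ax":0,"ay":0,"fingers":-0.13}]'

```text
time_s: 5.42
position: [0.5508, -0.1972, 0.1461]
eef_rot: [-0.0, 1.0, 0.002, -0.0]
contact_force: [3.9, -0.6, -7.9]
finger_gap: 0.438
finger_force: 7.2
```

Request:
apply_moves --plan '[{"tx":0,"ty":0,"tz":0.001,"az":0,"ax":0,"ay":0,"fingers":-0.17},{"tx":0,"ty":0,"tz":0.001,"az":0,"ax":0,"ay":0,"fingers":-0.2},{"tx":0,"ty":0,"tz":0.001,"az":0,"ax":0,"ay":0,"fingers":-0.2}]'

```text
time_s: 5.8
position: [0.5507, -0.1973, 0.1469]
eef_rot: [-0.0, 1.0, 0.002, -0.001]
contact_force: [2.0, -0.4, -10.5]
finger_gap: 0.4
finger_force: 8.0
```

Request:
apply_moves --plan '[{"tx":0,"ty":0,"tz":-0.003,"az":0,"ax":0,"ay":0,"fingers":-0.2},{"tx":0,"ty":0,"tz":-0.003,"az":0,"ax":0,"ay":0,"fingers":-0.24},{"tx":0,"ty":0,"tz":-0.003,"az":0,"ax":0,"ay":0,"fingers":-0.24}]'

```text
time_s: 6.18
position: [0.551, -0.1977, 0.1468]
eef_rot: [0.001, 1.0, 0.002, 0.0]
contact_force: [-1.9, -0.5, 3.4]
finger_gap: 0.381
finger_force: 13.1
```

Request:
apply_moves --plan '[{"tx":0,"ty":0,"tz":0,"az":0,"ax":0,"ay":0,"fingers":-0.29},{"tx":0,"ty":0,"tz":0,"az":0,"ax":0,"ay":0,"fingers":-0.29},{"tx":0,"ty":0,"tz":0,"az":0,"ax":0,"ay":0,"fingers":-0.29}]'

```text
time_s: 6.55
position: [0.551, -0.1977, 0.1462]
eef_rot: [0.0, 1.0, 0.002, 0.0]
contact_force: [-1.9, -1.3, 4.4]
finger_gap: 0.361
finger_force: 28.9
```

Both tabs are squeezed at 29 N and side force is low. I'll turn anticlockwise in small steps.

Request:
apply_moves --plan '[{"tx":0,"ty":0,"tz":0,"az":0.01,"ax":0,"ay":0,"fingers":-0.29},{"tx":0,"ty":0,"tz":0,"az":0.02,"ax":0,"ay":0,"fingers":-0.29},{"tx":0,"ty":0,"tz":0,"az":0.03,"ax":0,"ay":0,"fingers":-0.29},{"tx":0,"ty":0,"tz":0,"az":0.04,"ax":0,"ay":0,"fingers":-0.29}]'

```text
time_s: 7.05
position: [0.5514, -0.1974, 0.1463]
eef_rot: [0.0, 0.998, 0.065, 0.001]
contact_force: [-0.6, 0.4, 5.0]
finger_gap: 0.359
finger_force: 28.8
```

```bash
cat > s.py <<'E'
from h import *
s=robot.sense();q=s["eef_rot"]
print("yaw",np.degrees(2*np.arctan2(q[2],q[1])).round(2),"F",s["contact_force"].round(1),"M",s["moment"].round(3),s["position"].round(4),s["finger_force"].round(1),"q6",s["qpos"][5].round(2))
E
python3 s.py
```

```text
Traceback (most recent call last):
  File "s.py", line 3, in <module>
    print("yaw",np.degrees(2*np.arctan2(q[2],q[1])).round(2),"F",s["contact_force"].round(1),"M",s["moment"].round(3),s["position"].round(4),s["finger_force"].round(1),"q6",s["qpos"][5].round(2))
                                                                                                                                             ^^^^^^^^^^^^^^^^^^^^^^^
AttributeError: 'float' object has no attribute 'round'
```

```bash
sed -i 's/s\["finger_force"\].round(1)/s["finger_force"]/' s.py; python3 s.py
```

```text
yaw 7.48 F [-0.6  0.4  5. ] M [ 0.054  0.093 -0.007] [ 0.5514 -0.1974  0.1463] 28.831099569797516 q6 0.89
```

Request:
apply_moves --plan '[{"tx":0,"ty":0,"tz":0,"az":0.015,"ax":0,"ay":0,"fingers":-0.29},{"tx":0,"ty":0,"tz":0,"az":0.03,"ax":0,"ay":0,"fingers":-0.29},{"tx":0,"ty":0,"tz":0,"az":0.045,"ax":0,"ay":0,"fingers":-0.29},{"tx":0,"ty":0,"tz":0,"az":0.06,"ax":0,"ay":0,"fingers":-0.29}]'

```text
time_s: 7.55
position: [0.5515, -0.1974, 0.1463]
eef_rot: [0.0, 0.987, 0.159, 0.001]
contact_force: [-0.3, 0.4, 4.8]
finger_gap: 0.366
finger_force: 28.8
```

```bash
python3 s.py
```

```text
yaw 18.31 F [-0.3  0.4  4.8] M [ 0.078  0.028 -0.028] [ 0.5515 -0.1974  0.1463] 28.833653032779694 q6 0.71
```

Request:
apply_moves --plan '[{"tx":0,"ty":0,"tz":0,"az":0.012,"ax":0,"ay":0,"fingers":-0.29},{"tx":0,"ty":0,"tz":0,"az":0.024,"ax":0,"ay":0,"fingers":-0.29},{"tx":0,"ty":0,"tz":0,"az":0.036,"ax":0,"ay":0,"fingers":-0.29},{"tx":0,"ty":0,"tz":0,"az":0.045,"ax":0,"ay":0,"fingers":-0.29}]'

```text
time_s: 8.05
position: [0.5515, -0.1973, 0.1463]
eef_rot: [0.0, 0.974, 0.228, 0.001]
contact_force: [0.4, -0.1, 6.4]
finger_gap: 0.362
finger_force: 28.8
```

```bash
python3 s.py
```

```text
yaw 26.38 F [ 0.4 -0.1  6.4] M [ 0.059  0.076 -0.005] [ 0.5515 -0.1973  0.1463] 28.83732497692108 q6 0.56
```

Request:
apply_moves --plan '[{"tx":0,"ty":0,"tz":0,"az":0.01,"ax":0,"ay":0,"fingers":-0.29},{"tx":0,"ty":0,"tz":0,"az":0.02,"ax":0,"ay":0,"fingers":-0.29},{"tx":0,"ty":0,"tz":0,"az":0.03,"ax":0,"ay":0,"fingers":-0.29}]'

```text
time_s: 8.43
position: [0.5515, -0.1973, 0.1463]
eef_rot: [0.0, 0.962, 0.274, 0.001]
contact_force: [0.4, -0.0, 5.1]
finger_gap: 0.366
finger_force: 28.8
```

```bash
python3 s.py
```

```text
yaw 31.78 F [ 0.4 -0.   5.1] M [ 0.122  0.124 -0.019] [ 0.5515 -0.1973  0.1463] 28.839579820632935 q6 0.47
```

Request:
apply_moves --plan '[{"tx":0,"ty":0,"tz":0,"az":0.01,"ax":0,"ay":0,"fingers":-0.29},{"tx":0,"ty":0,"tz":0,"az":0.018,"ax":0,"ay":0,"fingers":-0.29},{"tx":0,"ty":0,"tz":0,"az":0.025,"ax":0,"ay":0,"fingers":-0.29}]'

```text
time_s: 8.8
position: [0.5515, -0.1973, 0.1463]
eef_rot: [0.0, 0.95, 0.311, 0.001]
contact_force: [-0.2, 0.3, 5.6]
finger_gap: 0.366
finger_force: 28.8
```

```bash
python3 s.py
```

```text
yaw 36.26 F [-0.2  0.3  5.6] M [ 0.089  0.054 -0.067] [ 0.5515 -0.1973  0.1463] 28.841318786144257 q6 0.39
```

Request:
apply_moves --plan '[{"tx":0,"ty":0,"tz":0,"az":0.01,"ax":0,"ay":0,"fingers":-0.29},{"tx":0,"ty":0,"tz":0,"az":0.018,"ax":0,"ay":0,"fingers":-0.29},{"tx":0,"ty":0,"tz":0,"az":0.025,"ax":0,"ay":0,"fingers":-0.29}]'

```text
time_s: 9.18
position: [0.5515, -0.1973, 0.1463]
eef_rot: [0.0, 0.937, 0.348, 0.001]
contact_force: [-0.2, -0.7, 4.9]
finger_gap: 0.364
finger_force: 28.8
```

```bash
python3 s.py
```

```text
yaw 40.76 F [-0.2 -0.7  4.9] M [ 0.051  0.132 -0.032] [ 0.5515 -0.1973  0.1463] 28.843208849430084 q6 0.31
```

Request:
apply_moves --plan '[{"tx":0,"ty":0,"tz":0,"az":0.01,"ax":0,"ay":0,"fingers":-0.29},{"tx":0,"ty":0,"tz":0,"az":0.018,"ax":0,"ay":0,"fingers":-0.29},{"tx":0,"ty":0,"tz":0,"az":0.025,"ax":0,"ay":0,"fingers":-0.29}]'

```text
time_s: 9.55
position: [0.5515, -0.1973, 0.1463]
eef_rot: [0.0, 0.923, 0.385, 0.001]
contact_force: [-0.3, 0.4, 4.8]
finger_gap: 0.363
finger_force: 28.8
```

```bash
python3 s.py
```

```text
yaw 45.26 F [-0.3  0.4  4.8] M [0.022 0.081 0.008] [ 0.5515 -0.1973  0.1463] 28.84486198425293 q6 0.23
```

Request:
apply_moves --plan '[{"tx":0,"ty":0,"tz":0,"az":0.01,"ax":0,"ay":0,"fingers":-0.29},{"tx":0,"ty":0,"tz":0,"az":0.018,"ax":0,"ay":0,"fingers":-0.29},{"tx":0,"ty":0,"tz":0,"az":0.025,"ax":0,"ay":0,"fingers":-0.29}]'

```text
time_s: 9.93
position: [0.5515, -0.1973, 0.1463]
eef_rot: [0.0, 0.907, 0.421, 0.001]
contact_force: [0.3, 0.1, 5.2]
finger_gap: 0.36
finger_force: 28.8
```

```bash
python3 s.py
```

```text
yaw 49.76 F [0.3 0.1 5.2] M [ 0.069  0.094 -0.022] [ 0.5515 -0.1973  0.1463] 28.847117722034454 q6 0.16
```

Request:
apply_moves --plan '[{"tx":0,"ty":0,"tz":0,"az":0.01,"ax":0,"ay":0,"fingers":-0.29},{"tx":0,"ty":0,"tz":0,"az":0.018,"ax":0,"ay":0,"fingers":-0.29},{"tx":0,"ty":0,"tz":0,"az":0.025,"ax":0,"ay":0,"fingers":-0.29}]'

```text
time_s: 10.3
position: [0.5515, -0.1973, 0.1463]
eef_rot: [0.0, 0.89, 0.456, 0.001]
contact_force: [0.9, -0.6, 4.6]
finger_gap: 0.363
finger_force: 28.8
```

```bash
python3 s.py
```

```text
yaw 54.26 F [ 0.9 -0.6  4.6] M [0.096 0.164 0.02 ] [ 0.5515 -0.1973  0.1463] 28.849003314971924 q6 0.08
```

Request:
apply_moves --plan '[{"tx":0,"ty":0,"tz":0,"az":0.01,"ax":0,"ay":0,"fingers":-0.29},{"tx":0,"ty":0,"tz":0,"az":0.018,"ax":0,"ay":0,"fingers":-0.29},{"tx":0,"ty":0,"tz":0,"az":0.025,"ax":0,"ay":0,"fingers":-0.29}]'

```text
time_s: 10.68
position: [0.5515, -0.1973, 0.1463]
eef_rot: [0.0, 0.871, 0.491, 0.001]
contact_force: [0.5, 0.3, 5.1]
finger_gap: 0.365
finger_force: 28.9
```

```bash
python3 s.py
```

```text
yaw 58.76 F [0.5 0.3 5.1] M [ 0.099  0.091 -0.03 ] [ 0.5515 -0.1973  0.1463] 28.851217925548553 q6 -0.0
```

Request:
apply_moves --plan '[{"tx":0,"ty":0,"tz":0,"az":0.01,"ax":0,"ay":0,"fingers":-0.29},{"tx":0,"ty":0,"tz":0,"az":0.018,"ax":0,"ay":0,"fingers":-0.29},{"tx":0,"ty":0,"tz":0,"az":0.025,"ax":0,"ay":0,"fingers":-0.29}]'

```text
time_s: 11.05
position: [0.5515, -0.1974, 0.1462]
eef_rot: [0.0, 0.852, 0.524, 0.001]
contact_force: [0.0, 1.0, 5.0]
finger_gap: 0.364
finger_force: 29.6
```

```bash
python3 s.py
```

```text
yaw 63.2 F [0. 1. 5.] M [ 0.087 -0.003 -0.799] [ 0.5515 -0.1974  0.1462] 29.585873186588287 q6 -0.08
```

Mz jumped to -0.8 N m, so the ears have met the stop at about 63°. I'll ease off slightly and start lifting.

Request:
apply_moves --plan '[{"tx":0,"ty":0,"tz":0,"az":-0.004,"ax":0,"ay":0,"fingers":-0.29},{"tx":0,"ty":0,"tz":0.004,"az":-0.004,"ax":0,"ay":0,"fingers":-0.29},{"tx":0,"ty":0,"tz":0.008,"az":-0.004,"ax":0,"ay":0,"fingers":-0.29}]'

```text
time_s: 11.42
position: [0.5513, -0.1974, 0.1493]
eef_rot: [-0.0, 0.855, 0.519, 0.0]
contact_force: [5.0, -0.5, -6.7]
finger_gap: 0.359
finger_force: 27.2
```

```bash
python3 s.py
```

```text
yaw 62.48 F [ 5.  -0.5 -6.7] M [-0.264 -0.963 -0.667] [ 0.5513 -0.1974  0.1493] 27.225690186023712 q6 -0.07
```

Request:
apply_moves --plan '[{"tx":0,"ty":0,"tz":-0.004,"az":0,"ax":0,"ay":0,"fingers":-0.29},{"tx":0,"ty":0,"tz":-0.004,"az":-0.005,"ax":0,"ay":0,"fingers":-0.29},{"tx":0,"ty":0,"tz":-0.004,"az":-0.005,"ax":0,"ay":0,"fingers":-0.29}]'

```text
time_s: 11.8
position: [0.5513, -0.1976, 0.1487]
eef_rot: [0.001, 0.859, 0.512, 0.0]
contact_force: [1.7, 0.2, 5.8]
finger_gap: 0.36
finger_force: 29.4
```

```bash
python3 s.py
```

```text
yaw 61.63 F [1.7 0.2 5.8] M [-0.021 -0.346 -0.294] [ 0.5513 -0.1976  0.1487] 29.356549680233 q6 -0.05
```

Request:
apply_moves --plan '[{"tx":0,"ty":0,"tz":0.003,"az":-0.004,"ax":0,"ay":0,"fingers":-0.29},{"tx":0,"ty":0,"tz":0.006,"az":-0.004,"ax":0,"ay":0,"fingers":-0.29},{"tx":0,"ty":0,"tz":0.006,"az":-0.004,"ax":0,"ay":0,"fingers":-0.29}]'

```text
time_s: 12.18
position: [0.551, -0.1976, 0.1506]
eef_rot: [0.0, 0.862, 0.507, -0.0]
contact_force: [4.3, -2.4, -2.8]
finger_gap: 0.361
finger_force: 27.9
```

```bash
python3 s.py
```

```text
yaw 60.9 F [ 4.3 -2.4 -2.8] M [-0.447 -0.786 -0.23 ] [ 0.551  -0.1976  0.1506] 27.85793423652649 q6 -0.04
```

Request:
apply_moves --plan '[{"tx":0.001,"ty":-0.0004,"tz":0.003,"az":0,"ax":0,"ay":0,"fingers":-0.29},{"tx":0.0014,"ty":-0.0006,"tz":0.006,"az":0,"ax":0,"ay":0,"fingers":-0.29},{"tx":0.0014,"ty":-0.0006,"tz":0.008,"az":0,"ax":0,"ay":0,"fingers":-0.29}]'

```text
time_s: 12.55
position: [0.5513, -0.1976, 0.1547]
eef_rot: [-0.0, 0.862, 0.507, -0.0]
contact_force: [1.8, -2.2, -2.2]
finger_gap: 0.363
finger_force: 27.8
```

```bash
python3 s.py
```

```text
yaw 60.89 F [ 1.8 -2.2 -2.2] M [-0.335 -0.313 -0.208] [ 0.5513 -0.1976  0.1547] 27.762765884399414 q6 -0.04
```

Lifted 8 mm and it's coming freely, so I'll continue.

Request:
apply_moves --plan '[{"tx":0.0004,"ty":-0.0006,"tz":0.006,"az":0,"ax":0,"ay":0,"fingers":-0.29},{"tx":0.0006,"ty":-0.001,"tz":0.012,"az":0,"ax":0,"ay":0,"fingers":-0.29},{"tx":0.0006,"ty":-0.001,"tz":0.018,"az":0,"ax":0,"ay":0,"fingers":-0.29},{"tx":0.0006,"ty":-0.001,"tz":0.022,"az":0,"ax":0,"ay":0,"fingers":-0.29}]'

```text
time_s: 13.05
position: [0.5519, -0.1981, 0.1661]
eef_rot: [-0.0, 0.862, 0.507, -0.0]
contact_force: [1.0, -0.1, -1.0]
finger_gap: 0.359
finger_force: 28.0
```

```bash
python3 s.py
```

```text
yaw 60.89 F [ 1.  -0.1 -1. ] M [ 0.013 -0.021  0.04 ] [ 0.5519 -0.1981  0.1661] 28.04774969816208 q6 -0.04
```

Request:
apply_moves --plan '[{"tx":0,"ty":0,"tz":0.02,"az":0,"ax":0,"ay":0,"fingers":-0.29},{"tx":0,"ty":0,"tz":0.05,"az":0,"ax":0,"ay":0,"fingers":-0.29},{"tx":0,"ty":0,"tz":0.09,"az":0,"ax":0,"ay":0,"fingers":-0.29},{"tx":0,"ty":0,"tz":0.13,"az":0,"ax":0,"ay":0,"fingers":-0.29},{"tx":0,"ty":0,"tz":0.15,"az":0,"ax":0,"ay":0,"fingers":-0.29},{"tx":0,"ty":0,"tz":0.15,"az":0,"ax":0,"ay":0,"fingers":-0.29},{"tx":0,"ty":0,"tz":0.15,"az":0,"ax":0,"ay":0,"fingers":-0.29}]'

```text
time_s: 13.92
position: [0.5517, -0.1981, 0.2401]
eef_rot: [-0.001, 0.862, 0.507, -0.0]
contact_force: [-0.2, -0.6, -1.9]
finger_gap: 0.361
finger_force: 28.0
```

```bash
python3 s.py; python3 - <<'E'
from h import *
cv2.imwrite("pics/scene2.png",cv2.resize(capture("scene")[60:300,100:420],None,fx=2.4,fy=2.4,interpolation=2))
E
```

```text
yaw 60.88 F [-0.2 -0.6 -1.9] M [-0.024 -0.029 -0.019] [ 0.5517 -0.1981  0.2401] 28.04580330848694 q6 -0.04
```

View pics/scene2.png

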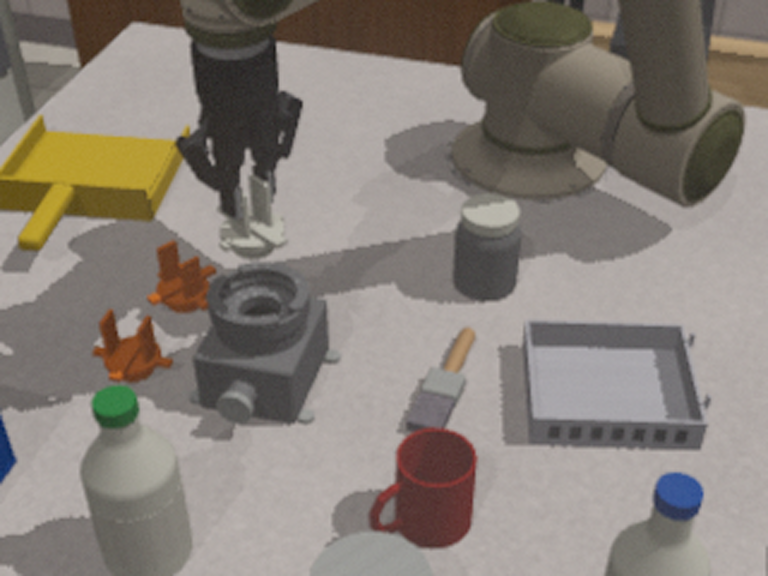

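The cap hangs upright in the gripper at (253,225), the trap is open at (262,305), and nothing else has moved. I'll carry it to above the basket.

Request:
apply_moves --plan '[{"tx":-0.005,"ty":0.022,"tz":0,"az":0,"ax":0,"ay":0,"fingers":-0.29},{"tx":-0.015,"ty":0.074,"tz":0,"az":0,"ax":0,"ay":0,"fingers":-0.29},{"tx":-0.031,"ty":0.148,"tz":0,"az":0,"ax":0,"ay":0,"fingers":-0.29},{"tx":-0.049,"ty":0.236,"tz":0,"az":0,"ax":0,"ay":0,"fingers":-0.29},{"tx":-0.069,"ty":0.332,"tz":0,"az":0,"ax":0,"ay":0,"fingers":-0.29},{"tx":-0.092,"ty":0.435,"tz":0,"az":0,"ax":0,"ay":0,"fingers":-0.29},{"tx":-0.114,"ty":0.54,"tz":0,"az":0,"ax":0,"ay":0,"fingers":-0.29},{"tx":-0.132,"ty":0.63,"tz":0,"az":0,"ax":0,"ay":0,"fingers":-0.29},{"tx":-0.146,"ty":0.7,"tz":0,"az":0,"ax":0,"ay":0,"fingers":-0.29},{"tx":-0.154,"ty":0.738,"tz":0,"az":0,"ax":0,"ay":0,"fingers":-0.29}]'

```text
time_s: 15.22
position: [0.473, 0.1736, 0.241]
eef_rot: [-0.0, 0.861, 0.508, 0.0]
contact_force: [0.2, 0.2, -1.6]
finger_gap: 0.361
finger_force: 28.0
```

Request:
apply_moves --plan '[{"tx":0,"ty":0,"tz":-0.04,"az":0,"ax":0,"ay":0,"fingers":-0.29},{"tx":0,"ty":0,"tz":-0.1,"az":0,"ax":0,"ay":0,"fingers":-0.29},{"tx":0,"ty":0,"tz":-0.16,"az":0,"ax":0,"ay":0,"fingers":-0.29},{"tx":0,"ty":0,"tz":-0.22,"az":0,"ax":0,"ay":0,"fingers":-0.29},{"tx":0,"ty":0,"tz":-0.25,"az":0,"ax":0,"ay":0,"fingers":-0.29},{"tx":0,"ty":0,"tz":-0.25,"az":0,"ax":0,"ay":0,"fingers":-0.29},{"tx":0,"ty":0,"tz":-0.25,"az":0,"ax":0,"ay":0,"fingers":-0.29}]'

```text
time_s: 16.1
position: [0.4748, 0.1714, 0.1167]
eef_rot: [0.0, 0.862, 0.507, 0.001]
contact_force: [-0.0, 0.4, 0.2]
finger_gap: 0.365
finger_force: 28.0
```

```bash
python3 s.py; python3 - <<'E'
from h import *
cv2.imwrite("pics/wE.png",capture("wrist"))
E
```

```text
yaw 60.93 F [-0.   0.4  0.2] M [-0.004 -0.023  0.054] [0.4748 0.1714 0.1167] 28.048996925354004 q6 0.62
```

View pics/wE.png

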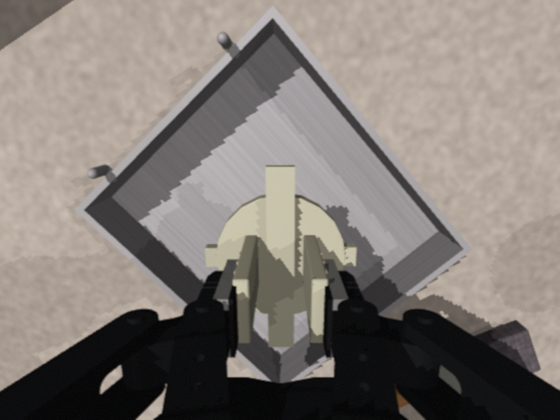

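The cap hangs over the basket's middle, clear of the walls: disc at (280,245), rim corners at (275,10), (465,247), (285,380) and (80,208). I'll lower it and feel for the floor.

Request:
apply_moves --plan '[{"tx":0,"ty":0,"tz":-0.03,"az":0,"ax":0,"ay":0,"fingers":-0.29},{"tx":0,"ty":0,"tz":-0.055,"az":0,"ax":0,"ay":0,"fingers":-0.29},{"tx":0,"ty":0,"tz":-0.075,"az":0,"ax":0,"ay":0,"fingers":-0.29},{"tx":0,"ty":0,"tz":-0.09,"az":0,"ax":0,"ay":0,"fingers":-0.29},{"tx":0,"ty":0,"tz":-0.09,"az":0,"ax":0,"ay":0,"fingers":-0.29},{"tx":0,"ty":0,"tz":-0.09,"az":0,"ax":0,"ay":0,"fingers":-0.29}]'

```text
time_s: 16.9
position: [0.4752, 0.1708, 0.0711]
eef_rot: [0.0, 0.862, 0.507, 0.0]
contact_force: [0.4, -0.4, -1.3]
finger_gap: 0.364
finger_force: 28.0
```

Request:
apply_moves --plan '[{"tx":0,"ty":0,"tz":-0.003,"az":0,"ax":0,"ay":0,"fingers":-0.29},{"tx":0,"ty":0,"tz":-0.006,"az":0,"ax":0,"ay":0,"fingers":-0.29},{"tx":0,"ty":0,"tz":-0.006,"az":0,"ax":0,"ay":0,"fingers":-0.29}]'

```text
time_s: 17.27
position: [0.4749, 0.1708, 0.0678]
eef_rot: [-0.0, 0.862, 0.507, -0.0]
contact_force: [-0.2, 0.4, -0.8]
finger_gap: 0.358
finger_force: 28.0
```

Request:
apply_moves --plan '[{"tx":0,"ty":0,"tz":-0.002,"az":0,"ax":0,"ay":0,"fingers":-0.29},{"tx":0,"ty":0,"tz":-0.004,"az":0,"ax":0,"ay":0,"fingers":-0.29},{"tx":0,"ty":0,"tz":-0.004,"az":0,"ax":0,"ay":0,"fingers":-0.29}]'

```text
time_s: 17.65
position: [0.4749, 0.1708, 0.0657]
eef_rot: [-0.0, 0.862, 0.507, -0.0]
contact_force: [-0.3, 0.1, -1.1]
finger_gap: 0.359
finger_force: 28.0
```

Request:
apply_moves --plan '[{"tx":0,"ty":0,"tz":-0.002,"az":0,"ax":0,"ay":0,"fingers":-0.29},{"tx":0,"ty":0,"tz":-0.002,"az":0,"ax":0,"ay":0,"fingers":-0.29},{"tx":0,"ty":0,"tz":-0.002,"az":0,"ax":0,"ay":0,"fingers":-0.29}]'

```text
time_s: 18.02
position: [0.475, 0.1708, 0.0648]
eef_rot: [-0.0, 0.862, 0.507, 0.0]
contact_force: [-0.8, 0.2, -2.3]
finger_gap: 0.362
finger_force: 28.0
```

Request:
apply_moves --plan '[{"tx":0,"ty":0,"tz":-0.002,"az":0,"ax":0,"ay":0,"fingers":-0.29},{"tx":0,"ty":0,"tz":-0.003,"az":0,"ax":0,"ay":0,"fingers":-0.29},{"tx":0,"ty":0,"tz":-0.003,"az":0,"ax":0,"ay":0,"fingers":-0.29}]'

```text
time_s: 18.4
position: [0.4749, 0.1708, 0.0634]
eef_rot: [-0.0, 0.862, 0.507, 0.0]
contact_force: [-0.3, 0.3, 0.6]
finger_gap: 0.362
finger_force: 28.3
```

Request:
apply_moves --plan '[{"tx":0,"ty":0,"tz":-0.002,"az":0,"ax":0,"ay":0,"fingers":-0.29},{"tx":0,"ty":0,"tz":-0.002,"az":0,"ax":0,"ay":0,"fingers":-0.29},{"tx":0,"ty":0,"tz":-0.002,"az":0,"ax":0,"ay":0,"fingers":-0.29}]'

```text
time_s: 18.77
position: [0.4751, 0.1708, 0.0633]
eef_rot: [0.0, 0.862, 0.507, 0.0]
contact_force: [-2.4, -0.5, 10.4]
finger_gap: 0.364
finger_force: 30.3
```

Floor contact felt (Fz +10 N). I'll open gradually and follow downward so the swinging pads don't lift the cap.

Request:
apply_moves --plan '[{"tx":0,"ty":0,"tz":0,"az":0,"ax":0,"ay":0,"fingers":-0.24},{"tx":0,"ty":0,"tz":0,"az":0,"ax":0,"ay":0,"fingers":-0.2},{"tx":0,"ty":0,"tz":0,"az":0,"ax":0,"ay":0,"fingers":-0.2}]'

```text
time_s: 19.15
position: [0.4753, 0.1709, 0.0626]
eef_rot: [0.0, 0.862, 0.507, 0.0]
contact_force: [0.2, 0.5, 5.9]
finger_gap: 0.398
finger_force: 8.1
```

Request:
apply_moves --plan '[{"tx":0,"ty":0,"tz":-0.001,"az":0,"ax":0,"ay":0,"fingers":-0.14},{"tx":0,"ty":0,"tz":-0.002,"az":0,"ax":0,"ay":0,"fingers":-0.1},{"tx":0,"ty":0,"tz":-0.002,"az":0,"ax":0,"ay":0,"fingers":-0.1}]'

```text
time_s: 19.52
position: [0.4753, 0.1708, 0.0617]
eef_rot: [0.0, 0.862, 0.507, 0.0]
contact_force: [0.1, 0.1, 7.2]
finger_gap: 0.451
finger_force: 6.9
```

Request:
apply_moves --plan '[{"tx":0,"ty":0,"tz":-0.001,"az":0,"ax":0,"ay":0,"fingers":-0.04},{"tx":0,"ty":0,"tz":-0.002,"az":0,"ax":0,"ay":0,"fingers":0.02},{"tx":0,"ty":0,"tz":-0.002,"az":0,"ax":0,"ay":0,"fingers":0.02}]'

```text
time_s: 19.9
position: [0.4752, 0.1707, 0.0605]
eef_rot: [0.0, 0.862, 0.507, 0.0]
contact_force: [-0.4, 0.7, 5.7]
finger_gap: 0.508
finger_force: 5.4
```

Request:
apply_moves --plan '[{"tx":0,"ty":0,"tz":-0.001,"az":0,"ax":0,"ay":0,"fingers":0.08},{"tx":0,"ty":0,"tz":-0.002,"az":0,"ax":0,"ay":0,"fingers":0.13},{"tx":0,"ty":0,"tz":-0.002,"az":0,"ax":0,"ay":0,"fingers":0.13}]'

```text
time_s: 20.27
position: [0.4749, 0.1707, 0.0593]
eef_rot: [0.0, 0.862, 0.507, -0.0]
contact_force: [-1.2, -0.7, 3.6]
finger_gap: 0.568
finger_force: 4.0
```

Request:
apply_moves --plan '[{"tx":0,"ty":0,"tz":-0.001,"az":0,"ax":0,"ay":0,"fingers":0.22},{"tx":0,"ty":0,"tz":0,"az":0,"ax":0,"ay":0,"fingers":0.5},{"tx":0,"ty":0,"tz":0,"az":0,"ax":0,"ay":0,"fingers":0.5},{"tx":0,"ty":0,"tz":0,"az":0,"ax":0,"ay":0,"fingers":0.5}]'

```text
time_s: 20.78
position: [0.4749, 0.1708, 0.0593]
eef_rot: [-0.0, 0.862, 0.507, -0.0]
contact_force: [-0.0, -0.7, 0.3]
finger_gap: 0.75
finger_force: 0.0
```

Request:
apply_moves --plan '[{"tx":0,"ty":0,"tz":0.03,"az":0,"ax":0,"ay":0,"fingers":0.5},{"tx":0,"ty":0,"tz":0.08,"az":0,"ax":0,"ay":0,"fingers":0.5},{"tx":0,"ty":0,"tz":0.16,"az":0,"ax":0,"ay":0,"fingers":0.5},{"tx":0,"ty":0,"tz":0.26,"az":0,"ax":0,"ay":0,"fingers":0.5},{"tx":0,"ty":0,"tz":0.36,"az":0,"ax":0,"ay":0,"fingers":0.5},{"tx":0,"ty":0,"tz":0.4,"az":0,"ax":0,"ay":0,"fingers":0.5},{"tx":0,"ty":0,"tz":0.4,"az":0,"ax":0,"ay":0,"fingers":0.5},{"tx":0,"ty":0,"tz":0.4,"az":0,"ax":0,"ay":0,"fingers":0.5}]'

```text
time_s: 21.78
position: [0.4745, 0.1707, 0.258]
eef_rot: [-0.0, 0.862, 0.507, -0.001]
contact_force: [-0.5, -0.5, 0.2]
finger_gap: 0.751
finger_force: 0.0
```

```bash
python3 - <<'E'
from h import *
a=cv2.resize(capture("wrist"),(400,300));b=cv2.resize(capture("scene")[120:330,100:420],(400,300))
cv2.imwrite("pics/end.png",np.hstack([a,b]))
E
```

```text
(no output)
```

View pics/end.png

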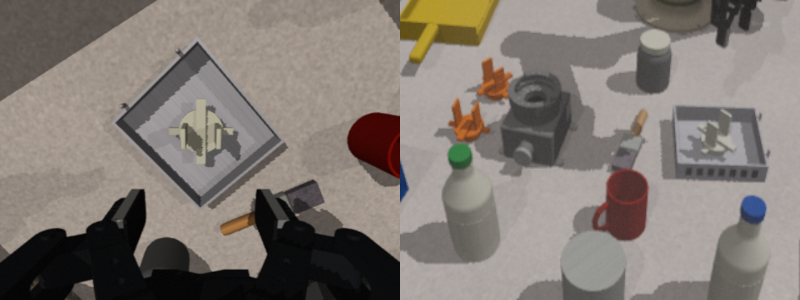

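The cap stands upright in the middle of the basket (left view (200,130), right view (715,135)). The mug and brush are where they were, and the arm is clear.

```bash
python3 -c "
from bench import job
print(job.job_done())"
```

```text
the job is handed in; nothing more can be done
None
```

I took the white cap off the trap (squeezed, turned anticlockwise to its stop at about 63°, lifted straight out), stood it upright in the basket with the mug and brush undisturbed, and handed the job in at about 22 s; no verdict was returned.

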